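# Load the tin shaker and hold its dead-man paddle half-way

## Robot

A 7-joint arm with a two-finger parallel gripper is mounted at the origin on a cart in front of the work surface, level with it; the furniture and walls round the work are solid. World frame = base frame: x ahead of the robot, y to its left, z up, the work surface at z = 0. Lengths are in m, angles in rad, forces in N, time in s.
With the tool pointing down it reaches from about 0.425 to 0.875 m from the base axis. Payload 4.7 kg.
Tool frame: the origin (TCP) lies at the very end of the fingers, on their centre line; the grasp point (between the pads) lies 19 mm behind it (env.pinch_z is the distance from the TCP to the grasp point, in m); z points along the fingers, y is the line along which they close (so a half turn about z gives the same grasp; the last joint's range is limited). The gripper opens to 87 mm and grips with 3 to 60 N. Pads are 19 mm wide; open, the fingers measure 117 mm over their backs; the gripper's body (75 mm by 190 mm) begins 51 mm behind the grasp point.
Start: joints at [-1.212, 0.321, -0.07, 1.45, 0.023, 1.371, -0.057], TCP at [0.22, 0.612, 0.199] pointing down, gripper open.
Joint ranges: [-2.86, 2.86], [-0.3, 2.09], [-1.38, 1.24], [0.06, 2.45], [-1.56, 4.7], [0.09, 2.05], [-2.69, 2.69]. Speed limits (rad/s): [2.57, 2.57, 3.14, 3.14, 3.14, 3.14, 3.14].

## Interface

Orientations are given as a 3x3 rotation matrix whose columns are the frame's x, y, z axes.
In Python, from workcell import env gives the robot as it stands.
- The arm moves only by the shell command python3 -m handwheel 'ROWS' [FORCE]. ROWS is JSON, a list of rows, each a list of 3 entries, a list of its own where there are three numbers: the shift along the tool's x, y, z in mm, then the turn, a rotation vector about the tool's x, y, z in degrees, then the opening, from 0 (shut) to 1 (fully open). A call has 1 to 5 rows; each row is the pose to reach, as a shift and turn from the pose commanded when the call began, along the tool's axes at that moment; what a row does not reach only later rows make up. A row lasts 1/8 s, in which the tool goes at most 62.5 mm and 10.7 degrees, less where a joint would pass 70% of its speed; a pose out of reach is approached as far as the arm can. A call with a gripper value outside its range is refused whole. The fingers move at their own pace and stop on an object; FORCE is the grip in N (left out, the last holds). Time passes only in rows, so rows that repeat a pose let the fingers close. It gives the time, the measured TCP pose, the force, the opening and the grip force at its end, in the units of the state.
- env.get_state(): the state, without advancing time (a new reading comes with each control period).
- env.capture(name): name is "scene" or "top" or "wrist"; returns (picture, depth): 420x560x3 uint8, blue, green, red; 420x560 float32, m along the optical axis (not along the pixel's ray), 0 where there is no reading.
- env.camera_model(name): a dict with "fx", "fy", "cx", "cy" (pixels), "R" (3x3) and "t" (3): a world point X has camera coordinates R X + t. Camera axes: x right, y down, z forward; pixel columns grow to the right and rows downward; lengths in m; the calibration is good to about 2 mm. A picture is of the moment at which its call begins: read the wrist's pose just before it. camera_model takes no time and is no camera call; for the wrist camera it gives the pose at the moment of the call.
- env.sign_off(): hands the job in; it is judged then, once.
The state is a dict: "clock": time; "joint_positions": joint angles; "qvel": joint speeds; "joint_torque": joint torques, N m; "tcp_pos": TCP position; "ee_rot": TCP orientation; "wrist_force": force on the tool from outside, world axes, zero at the start; "ft_torque": the same for the moment, N m; "grip_width": finger opening in m; "grip_force": force on a finger pad.
Only numpy, scipy, OpenCV 4.12 (cv2) and the standard library are available. Lean on these libraries where they do the work, as an engineer would, in place of code of your own. Each camera call takes 0.05 s, during which the arm holds its last target. There are 200 camera calls.

## Task

Fill the two empty pockets of the bench shaker with the two spare black-filled sample tins standing on the bench, each kept upright and seated on the pocket floor; leave the tins already loaded, the empty tin, the brass weight and the loose lid alone. Only when all four pockets are full, press the yellow dead-man paddle down with the fingertips to about half its travel, so that its pointer stands in the green band, never down to the bottom stop where it trips. Keep it there: the program finishes while still holding the paddle half-way down.

Things in the scene. Friction and masses are not known exactly. Their poses are not given: they have to be found in the camera images.
- shaker: bench shaker, fixed: grey base, aluminium carrier plate 190 (its x) x 160 mm (its y), plate top 42 mm above the bench, four round cork-lined pockets 90 mm apart along its x, 74 mm along its y; two are empty, which ones varies. Origin under its centre at bench height. Across its x, 33 mm stay free between neighbouring tins; a seated tin stands 27 mm above the plate.
- pocket_0 (a point): centre of the floor of one of the shaker's four round pockets: hole 63 mm wide and 8 mm deep, floor 34 mm above the bench, rim of the plate 42 mm above it
- pocket_1 (a point): centre of the floor of one of the shaker's four round pockets: hole 63 mm wide and 8 mm deep, floor 34 mm above the bench, rim of the plate 42 mm above it
- pocket_2 (a point): centre of the floor of one of the shaker's four round pockets: hole 63 mm wide and 8 mm deep, floor 34 mm above the bench, rim of the plate 42 mm above it
- pocket_3 (a point): centre of the floor of one of the shaker's four round pockets: hole 63 mm wide and 8 mm deep, floor 34 mm above the bench, rim of the plate 42 mm above it
- tin_a: round white-metal sample tin filled with black bitumen, 57 mm diameter, 35 mm high, about 0.12 kg; origin at the centre of its underside, z up. Already in a pocket of the shaker, stays there.
- tin_b: round white-metal sample tin filled with black bitumen, 57 mm diameter, 35 mm high, about 0.12 kg; origin at the centre of its underside, z up. Already in a pocket of the shaker, stays there.
- tin_c: round white-metal sample tin filled with black bitumen, 57 mm diameter, 35 mm high, about 0.12 kg; origin at the centre of its underside, z up. A spare, standing on the bench (56 mm diameter).
- tin_d: round white-metal sample tin filled with black bitumen, 57 mm diameter, 35 mm high, about 0.12 kg; origin at the centre of its underside, z up. A spare, standing on the bench.
- empty_tin: bystander: clean empty sample tin, bright inside, 57 mm diameter, 35 mm high, standing on the bench among the spares; origin at the centre of its underside
- brass_weight: bystander: brass knob weight, 33 mm diameter, 40 mm high; origin at the centre of its underside
- loose_lid: bystander: white-metal tin lid, 58 mm diameter, 10 mm high, lying on the bench; origin at the centre of its underside
- console: grey control console, fixed, 150 (its x) x 75 mm (its y), origin under its centre at bench height. It carries the yellow paddle, 34 mm wide, hinged along the console's y at x = +58 mm, 48 mm up, reaching toward its -x end. There, at y = +22 to +38 mm, stands a scale with the paddle's pointer (white above, green in the middle, red below; top 74 mm above the bench).
- paddle_pad (a point): centre of the top of the black pressing pad (40 x 36 mm) near the free end of the yellow paddle, 90 mm from its hinge axis; moves with the paddle, about 67 mm above the bench when released, 55 mm at half travel, 42 mm at the bottom stop
- paddle (a joint): paddle angle, rad: 0 released (free end raised), 0.14 half-way (paddle level), 0.28 bottom stop; the pad sinks about 9 mm per 0.1 rad. The green band is 0.09 to 0.19. A spring returns it: on the pad about 3 N starts it, 6 N holds it half-way, 9 N at the bottom.
Not all that is in view belongs to the job. Leave any brown or turquoise look-alike of the tin_d alone. Leave any purple look-alike of the tin_c alone.

How it is judged:
By the outcome, as a careful person would: the job done as asked, in the order asked, and still so for the second after the job is handed in, while the arm keeps its last pose, push and grip.
It also fails if it takes over 58 s, if anything falls off the work surface, if the arm or the gripper's body presses on something with over 40 N, if the wrist force passes 120 N, or if a joint passes its speed limit or range.

## Working session

There is one attempt and no reset: what is moved stays moved. The work goes in short steps, Python scripts to look and compute and a shell command to move; the robot and the scene stay as the last step left them, time stands still between calls to the robot, and variables do not carry over. Pictures are saved under pics/ and viewed, at most 10 in all, crops included, and the job is handed in when it is done.

```bash
mkdir -p pics; ls; cat > h.py <<'E'
import numpy as np, cv2
from workcell import env
def ray(cam,u,v,z):
    R=np.array(cam["R"]);t=np.array(cam["t"])
    C=-R.T@t; d=R.T@np.array([(u-cam["cx"])/cam["fx"],(v-cam["cy"])/cam["fy"],1])
    return C+d*(z-C[2])/d[2]
E
python3 - <<'E'
from h import *
for n in("top","scene"):
    p,d=env.capture(n); cv2.imwrite(f"pics/{n}0.png",p); np.save(n+"0.npy",d)
    c=env.camera_model(n); print(n,c["fx"],-np.array(c["R"]).T@c["t"],np.round(c["R"],2).tolist())
s=env.get_state();print(s["clock"],s["tcp_pos"],np.round(s["ee_rot"],3).tolist(),s["grip_width"])
E
```

```text
pics
top 457.94825951553514 [ 0.30616395 -0.0281462   1.2155853 ] [[-0.08, -1.0, 0.01], [-0.98, 0.08, -0.2], [0.2, -0.02, -0.98]]
scene 428.92692885422923 [ 0.05416984 -1.03573585  0.69409428] [[0.9, -0.43, 0.01], [-0.2, -0.45, -0.87], [0.38, 0.78, -0.5]]
0.1 [0.21955495 0.61122747 0.19825971] [[-0.941, 0.338, -0.001], [0.338, 0.941, -0.002], [-0.0, -0.002, -1.0]] 0.08686295310382812
```

View pics/top0.png

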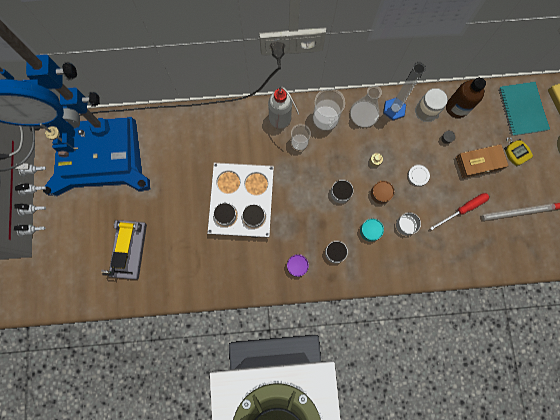

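View pics/scene0.png

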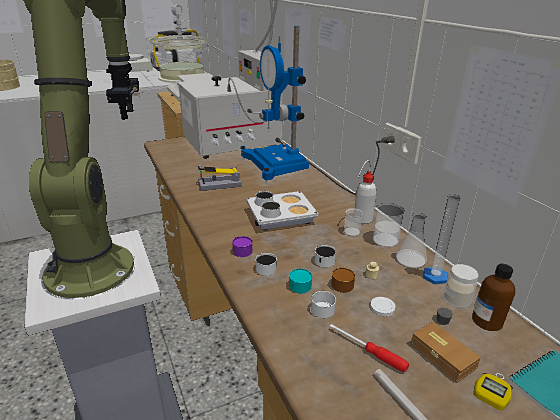

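Top view: the spare black tins are at (342,190) and (336,252). Look-alikes to avoid are purple (297,266), turquoise (372,230), brown (382,191), the empty tin (409,224), and the loaded tins (224,215) and (254,215). The empty pockets show cork at (229,181) and (256,182). The console's pad is near (119,262).

```bash
python3 - <<'E'
from h import *
p=cv2.imread("pics/top0.png");d=np.load("top0.npy");c=env.camera_model("top")
hsv=cv2.cvtColor(p,cv2.COLOR_BGR2HSV);R=np.array(c["R"]);t=np.array(c["t"])
def pt(u,v):
    z=d[int(round(v)),int(round(u))];return R.T@(np.array([(u-c["cx"])/c["fx"]*z,(v-c["cy"])/c["fy"]*z,z])-t)
def blobs(m,z,a0,a1,name):
    n,l,s,ce=cv2.connectedComponentsWithStats(m.astype(np.uint8))
    for i in range(1,n):
        u,v=ce[i]
        if a0<s[i][4]<a1 and 90<u<440 and 140<v<290: print(name,np.round(ce[i],1),s[i][2:],"ray",np.round(ray(c,u,v,z),4),"depth",np.round(pt(u,v),4))
blobs(hsv[...,2]<50,.033,60,900,"dark")
H,S,V=cv2.split(hsv)
blobs((H>5)&(H<22)&(S>80)&(V>190),.034,150,900,"cork")
blobs((H>22)&(H<34)&(S>150)&(V>120),.06,40,900,"yel")
blobs((S<35)&(V>190),.042,500,9000,"white")
m=((S<40)&(V>170)).astype(np.uint8);m[:, :195]=0;m[:,285:]=0;m[:155]=0;m[245:]=0
cn=max(cv2.findContours(m,0,2)[0],key=cv2.contourArea);b=cv2.boxPoints(cv2.minAreaRect(cn))
print("plate",[np.round(ray(c,*q,.042)[:2],4).tolist() for q in b])
crop=cv2.resize(p[140:290,195:435],None,fx=3.2,fy=3.2,interpolation=2);cv2.imwrite("pics/c1.png",crop)
s=env.camera_model("scene");q=cv2.imread("pics/scene0.png")
cv2.imwrite("pics/c2.png",np.hstack([cv2.resize(p[205:290,95:155],None,fx=6,fy=6,interpolation=2)[:510],cv2.resize(q[150:200,185:255],None,fx=6,fy=6,interpolation=2)[:510] if 0 else cv2.resize(q[145:215,185:255],(420,510),interpolation=2)]))
E
```

```text
dark [342.2 189.6] [ 20  18 287] ray [ 0.5855 -0.2255  0.033 ] depth [ 0.5867 -0.2264  0.0279]
dark [223.8 213.4] [ 21  19 178] ray [0.547  0.0921 0.033 ] depth [0.5408 0.089  0.0636]
dark [141.4 251.1] [11 56 77] ray [0.4654 0.3101 0.033 ] depth [0.4672 0.3137 0.0202]
dark [336.5 250.9] [ 20  19 300] ray [ 0.4241 -0.1925  0.033 ] depth [ 0.4247 -0.1933  0.0267]
dark [118.  262.7] [ 30  24 273] ray [0.4406 0.3705 0.033 ] depth [0.437  0.3598 0.0649]
cork [227.8 182.4] [ 22  22 281] ray [0.63   0.0766 0.034 ] depth [0.6286 0.0761 0.0391]
cork [255.7 184. ] [ 23  21 293] ray [0.6194 0.0028 0.034 ] depth [0.6189 0.0028 0.0356]
yel [123.7 237. ] [ 18  31 397] ray [0.5014 0.3461 0.06  ] depth [0.5019 0.347  0.0572]
white [240.8 199.3] [  65   74 2345] ray [0.5791 0.0445 0.042 ] depth [0.5792 0.0446 0.0414]
plate [[0.4972, 0.1364], [0.6874, 0.1149], [0.6634, -0.0478], [0.4742, -0.0211]]
```

View pics/c1.png

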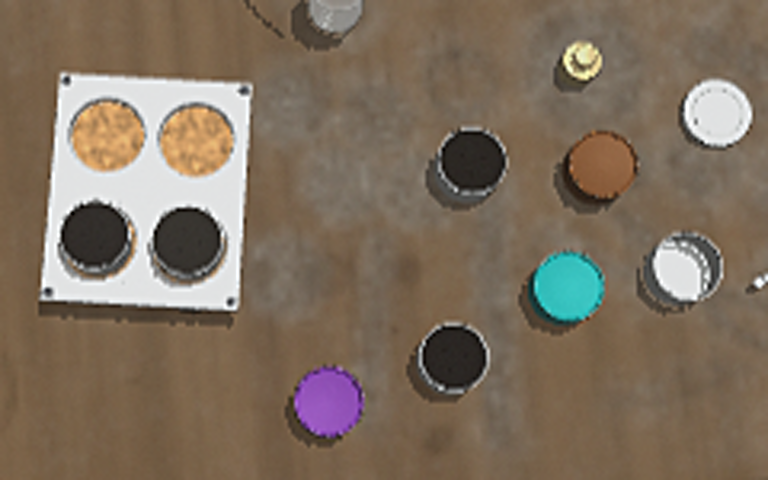

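View pics/c2.png

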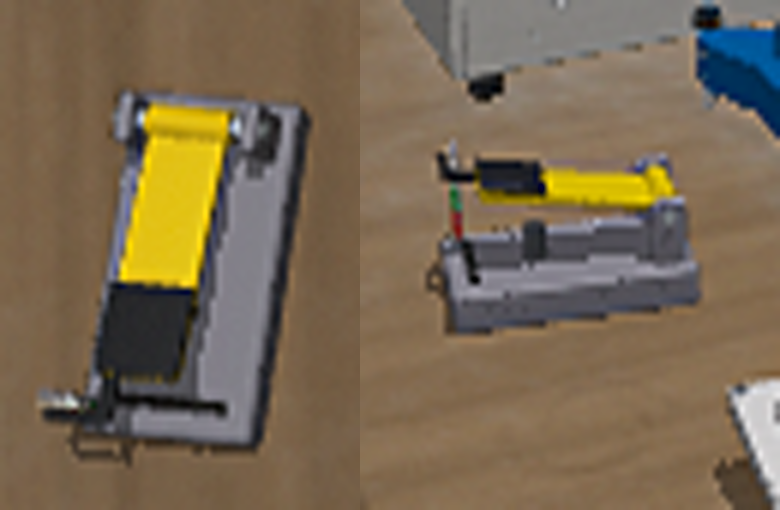

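The crop confirms both black-filled spares at crop (472,162) and (453,358). The paddle's pad is around top-view pixel (120,260), and the scale is beyond its free end.

```bash
cat >> h.py <<'E'
from scipy.spatial.transform import Rotation as Ro
def go(x,y,z,deg=-7.2):
    """shift (mm) and turn (deg) in tool axes to stand at x,y,z, tool down, tool y at heading deg"""
    s=env.get_state();R=np.array(s["ee_rot"]);a=np.radians(deg)
    Y=np.array([np.cos(a),np.sin(a),0]);Z=np.array([0,0,-1.]);T=np.column_stack([np.cross(Y,Z),Y,Z])
    print("shift",np.round(R.T@(np.array([x,y,z])-s["tcp_pos"])*1000,1),"turn",np.round(Ro.from_matrix(R.T@T).as_rotvec(degrees=True),2))
def st():
    s=env.get_state();print("t",round(s["clock"],2),"tcp",np.round(s["tcp_pos"],4),"F",np.round(s["wrist_force"],1),"w",round(s["grip_width"],4),"q7",round(s["joint_positions"][6],2))
E
python3 -c "
from h import *
go(.45,.40,.2,30);go(.55,0.05,.2);go(.5855,-.2255,.2)
c=env.camera_model('top');print(ray(c,119.7,260,.067))"
```

```text
shift [-288.3 -120.9   -1.5] turn [-9.000e-02  4.000e-02  4.024e+01]
shift [-500.7 -416.5   -1. ] turn [-8.000e-02  7.000e-02  7.744e+01]
shift [-6.272e+02 -6.638e+02 -5.000e-01] turn [-8.000e-02  7.000e-02  7.744e+01]
[0.44315452 0.35470155 0.067     ]
```

```bash
python3 -m handwheel '[[[-288,-121,-2],[0,0,40],1],[[-288,-121,-2],[0,0,40],1],[[-288,-121,-2],[0,0,40],1],[[-288,-121,-2],[0,0,40],1],[[-288,-121,-2],[0,0,40],1]]'; python3 -c "
from h import *
st();go(.55,0.05,.2);go(.5855,-.2255,.2)"
```

```text
clock: 0.72
tcp_pos: [0.4509, 0.3989, 0.201]
ee_rot: [[-0.503, 0.864, -0.0], [0.864, 0.503, -0.0], [-0.0, -0.0, -1.0]]
wrist_force: [-0.1, -0.7, -0.4]
grip_width: 0.0867
grip_force: 0.0
t 0.72 tcp [0.4509 0.3989 0.201 ] F [-0.1 -0.7 -0.4] w 0.0867 q7 -0.21
shift [-351.4  -89.8    1. ] turn [-1.000e-02  1.000e-02  3.739e+01]
shift [-607.3 -197.7    1. ] turn [-1.000e-02  1.000e-02  3.739e+01]
```

```bash
python3 -m handwheel '[[[-351,-90,1],[0,0,37.4],1],[[-351,-90,1],[0,0,37.4],1],[[-351,-90,1],[0,0,37.4],1],[[-351,-90,1],[0,0,37.4],1],[[-351,-90,1],[0,0,37.4],1]]' >/dev/null; python3 -c "
from h import *
st();go(.5855,-.2255,.2)"
```

```text
t 1.35 tcp [0.5353 0.098  0.2002] F [1.6 0.4 0.4] w 0.0869 q7 -0.32
shift [-3.146e+02  9.020e+01  1.000e-01] turn [-0.   -0.02  0.02]
```

```bash
python3 - <<'E'
from h import *
c=env.camera_model("wrist");p,d=env.capture("wrist");cv2.imwrite("pics/w0.png",p);np.save("w0.npy",d)
import pickle;pickle.dump(c,open("w0.pkl","wb"))
E
python3 -m handwheel '[[[-315,90,0],[0,0,0],1],[[-315,90,0],[0,0,0],1],[[-315,90,0],[0,0,0],1],[[-315,90,0],[0,0,0],1],[[-315,90,0],[0,0,0],1]]' >/dev/null;  python3 - <<'E'
from h import *
st()
c=env.camera_model("wrist");p,d=env.capture("wrist");cv2.imwrite("pics/w1.png",p);np.save("w1.npy",d)
import pickle;pickle.dump(c,open("w1.pkl","wb"))
a=cv2.imread("pics/w0.png");cv2.imwrite("pics/w01.png",cv2.resize(np.hstack([a,p]),(800,300)))
E
```

```text
t 2.02 tcp [ 0.5832 -0.2101  0.2002] F [0.3 1.1 0.3] w 0.0869 q7 0.33
```

View pics/w01.png

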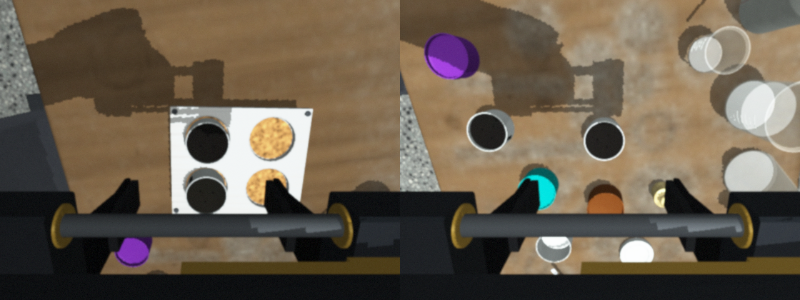

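Wrist views: the left one shows the plate, with one pocket fully visible near (380,195) in full pixels. The right one shows both spare tins near (285,195) and (343,183). I'll measure these.

```bash
python3 - <<'E'
from h import *
import pickle
for n in("w0","w1"):
    p=cv2.imread(f"pics/{n}.png");c=pickle.load(open(n+".pkl","rb"));d=np.load(n+".npy");R=np.array(c["R"]);t=np.array(c["t"])
    H,S,V=cv2.split(cv2.cvtColor(p,cv2.COLOR_BGR2HSV))
    ms=[("cork",(H>5)&(H<22)&(S>80)&(V>170),.034,1500)] if n=="w0" else []
    ms.append(("dark",V<55,.033+(.034 if n=="w0" else 0),800))
    for nm,m,z,a in ms:
        m=m.astype(np.uint8);m[265:]=0
        for cn in cv2.findContours(m,0,2)[0]:
            if cv2.contourArea(cn)<a: continue
            e=cv2.fitEllipse(cn);u,v=e[0];x,y,w,h=cv2.boundingRect(cn)
            pts=np.array([ray(c,*q[0],z) for q in cn]);(cx,cy),r=cv2.minEnclosingCircle(pts[:,:2].astype(np.float32))
            zz=d[int(v),int(u)];D=R.T@(np.array([(u-c["cx"])/c["fx"]*zz,(v-c["cy"])/c["fy"]*zz,zz])-t)
            print(n,nm,np.round(e[0],1),[x,y,w,h],"ray",np.round(ray(c,u,v,z),4),"circ",round(cx,4),round(cy,4),"d",round(2*r,4),"depthpt",np.round(D,4))
E
```

```text
w0 cork [378.9 193.2] [350, 165, 59, 57] ray [0.6312 0.0782 0.034 ] circ 0.6314 0.0777 d 0.0595 depthpt [0.6313 0.078  0.0334]
w0 dark [290.  200.1] [262, 174, 56, 53] ray [0.5421 0.0914 0.067 ] circ 0.542 0.0908 d 0.0515 depthpt [0.5421 0.09   0.062 ]
w0 dark [ 34.  224.8] [0, 168, 79, 97] ray [0.3019 0.0977 0.067 ] circ 0.2991 0.1012 d 0.1149 depthpt [ 0.1127  0.035  -0.1795]
w1 dark [285.6 196.4] [261, 172, 50, 49] ray [ 0.5857 -0.2216  0.033 ] circ 0.5856 -0.222 d 0.0512 depthpt [ 0.5856 -0.2222  0.0309]
w1 dark [122.3 183.8] [99, 161, 48, 47] ray [ 0.4253 -0.1884  0.033 ] circ 0.4247 -0.189 d 0.0494 depthpt [ 0.422  -0.1896  0.0259]
```

```bash
cat >> h.py <<'E'
def look(kind,z,name):
    s=env.get_state()
    c=env.camera_model("wrist");p,d=env.capture("wrist");cv2.imwrite(f"pics/{name}.png",p)
    H,S,V=cv2.split(cv2.cvtColor(p,cv2.COLOR_BGR2HSV))
    m=(V<55) if kind=="dark" else (H>5)&(H<22)&(S>80)&(V>170)
    m=m.astype(np.uint8);m[265:]=0
    for cn in cv2.findContours(m,0,2)[0]:
        if cv2.contourArea(cn)<800: continue
        e=cv2.fitEllipse(cn);pts=np.array([ray(c,*q[0],z) for q in cn]);(cx,cy),r=cv2.minEnclosingCircle(pts[:,:2].astype(np.float32))
        print(kind,np.round(e[0],1),"ell",np.round(ray(c,*e[0],z),4),"circ",round(cx,4),round(cy,4),"d",round(2*r,4))
    print("speed",np.abs(s["qvel"]).max())
E
python3 -c "
from h import *
go(.5855,-.224,.12)"
python3 -m handwheel '[[[-14,0,80],[0,0,0],1],[[-14,0,80],[0,0,0],1],[[-14,0,80],[0,0,0],1],[[-14,0,80],[0,0,0],1]]'|head -2; python3 -c "
from h import *
look('dark',.028,'w2');st();go(.5855,-.224,.012)"
```

```text
shift [-0.7  4.2 80.2] turn [ 0.07  0.49 -0.55]
clock: 2.58
tcp_pos: [0.5828, -0.2221, 0.1223]
dark [284.7 206.5] ell [ 0.5855 -0.2229  0.028 ] circ 0.5853 -0.2235 d 0.0532
dark [ 76.5 190.7] ell [ 0.4227 -0.1893  0.028 ] circ 0.4225 -0.1899 d 0.0507
speed 0.009356199180983684
t 2.62 tcp [ 0.583  -0.2222  0.1226] F [ 0.8  0.  -0.1] w 0.0869 q7 0.38
shift [ -1.4   2.3 110.6] turn [ 0.2  -0.    0.13]
```

```bash
python3 -m handwheel '[[[-0.7,2.7,50],[0,0,0],1],[[-0.7,2.7,90],[0,0,0],1],[[-0.7,2.7,111],[0,0,0],1],[[-0.7,2.7,111],[0,0,0],1],[[-0.7,2.7,111],[0,0,0],1]]' 20|head -2
python3 -m handwheel '[[[0,0,0],[0,0,0],0.4],[[0,0,0],[0,0,0],0.4],[[0,0,0],[0,0,0],0.4],[[0,0,0],[0,0,0],0.4],[[0,0,0],[0,0,0],0.4]]' 20; python3 -c "
from h import *
st();go(.5855,-.22,.13);go(.58,0,.13);go(.6310,.0775,.13)"
```

```text
clock: 3.25
tcp_pos: [0.5855, -0.2244, 0.0115]
clock: 3.88
tcp_pos: [0.5841, -0.2238, 0.0096]
ee_rot: [[0.124, 0.992, 0.0], [0.992, -0.124, 0.0], [0.0, 0.0, -1.0]]
wrist_force: [-0.1, -0.1, 0.9]
grip_width: 0.055
grip_force: 20.0
t 3.88 tcp [ 0.5841 -0.2238  0.0096] F [-0.1 -0.1  0.9] w 0.055 q7 0.44
shift [   4.     1.  -120.4] turn [ 0.02 -0.01  0.05]
shift [ 221.6  -31.9 -120.4] turn [ 0.02 -0.01  0.05]
shift [ 304.8    9.1 -120.4] turn [ 0.02 -0.01  0.05]
```

```bash
python3 -m handwheel '[[[0,0,-60],[0,0,0],0.4],[[4,0,-121],[0,0,0],0.4],[[60,0,-140],[0,0,0],0.4],[[120,0,-140],[0,0,0],0.4],[[180,0,-140],[0,0,0],0.4]]' |head -2
python3 -c "
from h import *
st();go(.6310,.0775,.13)"
```

```text
clock: 4.5
tcp_pos: [0.6063, -0.0435, 0.1496]
t 4.5 tcp [ 0.6063 -0.0435  0.1496] F [ 1.1  0.5 -1.9] w 0.0547 q7 0.04
shift [123.1   9.4  19.7] turn [ 0.03 -0.03  0.01]
```

```bash
python3 -m handwheel '[[[60,5,10],[0,0,0],0.4],[[119,9,20],[0,0,0],0.4],[[119,9,20],[0,0,0],0.4],[[119,9,20],[0,0,0],0.4],[[119,9,20],[0,0,0],0.4]]' |head -2
python3 -c "
from h import *
look('cork',.034,'w3');look('dark',.028,'w3b');st();go(.6310,.0775,.06)"
```

```text
clock: 5.12
tcp_pos: [0.6301, 0.0695, 0.1296]
cork [282.1 186.6] ell [0.6324 0.0849 0.034 ] circ 0.6311 0.078 d 0.0596
cork [ 47.4 197.8] ell [0.4439 0.1    0.034 ] circ 0.4391 0.0913 d 0.1374
cork [207. 163.] ell [0.5766 0.1112 0.034 ] circ 0.6461 0.123 d 0.4471
speed 0.004834441689177827
dark [282.4 266.4] ell [0.6235 0.0127 0.028 ] circ 0.6238 0.015 d 0.0935
dark [155.8 203.8] ell [0.5269 0.0826 0.028 ] circ 0.5269 0.0816 d 0.0598
speed 0.005021810909659456
t 5.22 tcp [0.6302 0.0699 0.1298] F [-0.2 -0.5 -2.2] w 0.0553 q7 -0.13
shift [ 7.7 -0.2 69.8] turn [ 0.03  0.   -0.11]
```

View pics/w3.png

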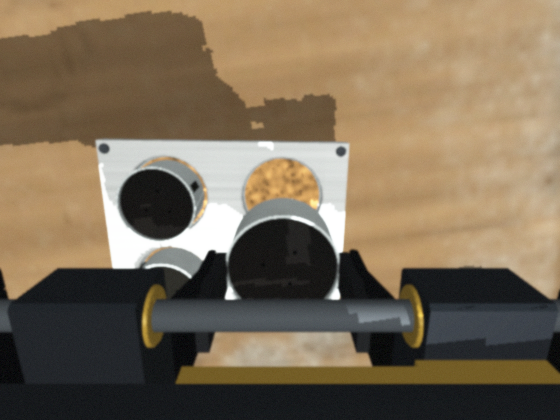

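The wrist view shows the empty pocket's cork at (282,187), in line with the held tin at (282,262). The loaded tin is on the left at (158,203), and the tin hangs upright.

```bash
python3 -m handwheel '[[[7,0.5,20],[0,0,0],0.4],[[7,0.5,45],[0,0,0],0.4],[[7,0.5,64],[0,0,0],0.4],[[7,0.5,70],[0,0,0],0.4],[[7,0.5,70],[0,0,0],0.4]]' |head -2
python3 -c "
from h import *
st();go(.6310,.0769,.046)"
```

```text
clock: 5.85
tcp_pos: [0.6313, 0.0785, 0.059]
t 5.85 tcp [0.6313 0.0785 0.059 ] F [-0.7  0.8 -1.5] w 0.0549 q7 -0.12
shift [-1.6 -0.1 13. ] turn [-0.03  0.02  0.03]
```

```bash
python3 -m handwheel '[[[-1.2,0,4],[0,0,0],0.4],[[-1.2,0,8],[0,0,0],0.4],[[-1.2,0,11],[0,0,0],0.4],[[-1.2,0,13],[0,0,0],0.4],[[-1.2,0,13],[0,0,0],0.4]]' |head -5
python3 -c "
from h import *
st();go(.6310,.0769,.046)"
```

```text
clock: 6.48
tcp_pos: [0.6312, 0.0775, 0.0463]
ee_rot: [[0.125, 0.992, -0.0], [0.992, -0.125, 0.0], [0.0, -0.0, -1.0]]
wrist_force: [0.1, -1.0, -1.5]
grip_width: 0.0546
t 6.47 tcp [0.6312 0.0775 0.0463] F [ 0.1 -1.  -1.5] w 0.0546 q7 -0.11
shift [-0.6 -0.2  0.3] turn [-0.01 -0.    0.05]
```

```bash
python3 -m handwheel '[[[0,0,1.5],[0,0,0],0.4],[[0,0,1.5],[0,0,0],0.4],[[0,0,1.5],[0,0,0],0.76],[[0,0,1.5],[0,0,0],0.76],[[0,0,1.5],[0,0,0],0.76]]' 
python3 -m handwheel '[[[0,0,0],[0,0,0],0.76],[[0,0,-30],[0,0,0],0.76],[[0,0,-80],[0,0,0],0.8],[[0,0,-130],[0,0,0],1],[[0,0,-130],[0,0,0],1]]'|head -2
python3 - <<'E'
from h import *
st();go(.45,-.19,.17)
p,d=env.capture("top");cv2.imwrite("pics/top1.png",p)
p2,_=env.capture("scene")
cv2.imwrite("pics/c3.png",np.hstack([cv2.resize(p[140:260,190:290],(500,600),interpolation=2),cv2.resize(p2[170:240,235:335],(300,600),interpolation=2)]))
E
```

```text
clock: 7.1
tcp_pos: [0.6315, 0.0775, 0.0452]
ee_rot: [[0.125, 0.992, 0.001], [0.992, -0.125, 0.0], [0.0, 0.0, -1.0]]
wrist_force: [0.3, 0.6, 0.5]
grip_width: 0.0656
grip_force: 0.0
clock: 7.72
tcp_pos: [0.6345, 0.0774, 0.1802]
t 7.72 tcp [0.6345 0.0774 0.1802] F [ 0.8  0.8 -0.6] w 0.0817 q7 -0.15
shift [-288.4 -149.7    7.9] turn [ 0.5  -0.19  0.03]
```

View pics/c3.png

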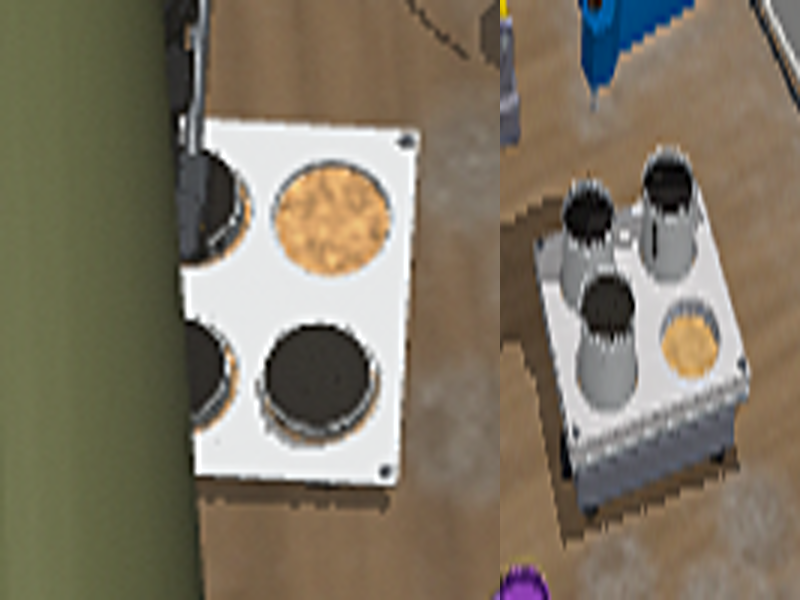

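The new tin stands in its pocket level with the loaded ones (right half, about (668,215)). The last empty pocket is at (332,217) in the crop.

```bash
python3 -m handwheel '[[[-292,-176,0],[0,0,0],1],[[-292,-176,0],[0,0,0],1],[[-292,-176,0],[0,0,0],1],[[-292,-176,0],[0,0,0],1],[[-292,-176,0],[0,0,0],1]]'|head -2
python3 -c "
from h import *
go(.424,-.191,.12)"
```

```text
clock: 8.45
tcp_pos: [0.4354, -0.169, 0.1732]
shift [-23.2  -8.5  53.2] turn [-0.15  0.    0.08]
```

```bash
python3 -m handwheel '[[[-22,-9,53],[0,0,0],1],[[-22,-9,53],[0,0,0],1],[[-22,-9,53],[0,0,0],1],[[-22,-9,53],[0,0,0],1]]'|head -2
python3 -c "
from h import *
look('dark',.028,'w4');st();go(.424,-.191,.013)"
```

```text
clock: 8.95
tcp_pos: [0.4279, -0.1879, 0.123]
dark [277.4 208.2] ell [ 0.4244 -0.1896  0.028 ] circ 0.4242 -0.1899 d 0.0514
speed 0.0043855544682998154
t 9.0 tcp [ 0.4278 -0.188   0.1229] F [ 0.6  0.1 -0.3] w 0.087 q7 0.21
shift [ -3.4  -3.6 109.9] turn [0.1  0.02 0.18]
```

```bash
python3 -m handwheel '[[[-2.3,-3.2,50],[0,0,0],1],[[-2.3,-3.2,90],[0,0,0],1],[[-2.3,-3.2,108],[0,0,0],1],[[-2.3,-3.2,108],[0,0,0],1],[[-2.3,-3.2,108],[0,0,0],1]]' 20|head -2
python3 -m handwheel '[[[0,0,0],[0,0,0],0.4],[[0,0,0],[0,0,0],0.4],[[0,0,0],[0,0,0],0.4],[[0,0,0],[0,0,0],0.4],[[0,0,0],[0,0,0],0.4]]' 20; python3 -c "
from h import *
st();go(.424,-.19,.13);go(.6212,.0035,.15)"
```

```text
clock: 9.62
tcp_pos: [0.4242, -0.1907, 0.015]
clock: 10.25
tcp_pos: [0.4227, -0.1906, 0.0139]
ee_rot: [[0.125, 0.992, 0.0], [0.992, -0.125, 0.0], [0.0, 0.0, -1.0]]
wrist_force: [0.3, 0.4, -0.1]
grip_width: 0.0453
grip_force: 0.0
t 10.25 tcp [ 0.4227 -0.1906  0.0139] F [ 0.3  0.4 -0.1] w 0.0453 q7 0.36
shift [   0.8    1.2 -116.1] turn [ 0.   -0.01  0.04]
shift [ 217.3  172.7 -136.1] turn [ 0.   -0.01  0.04]
```

```bash
python3 - <<'E'
from h import *
p,d=env.capture("scene");w,_=env.capture("wrist")
cv2.imwrite("pics/c4.png",np.hstack([cv2.resize(p[220:320,210:350],(420,300),interpolation=2),cv2.resize(w,(380,300))]))
E
```

```text
(no output)
```

View pics/c4.png

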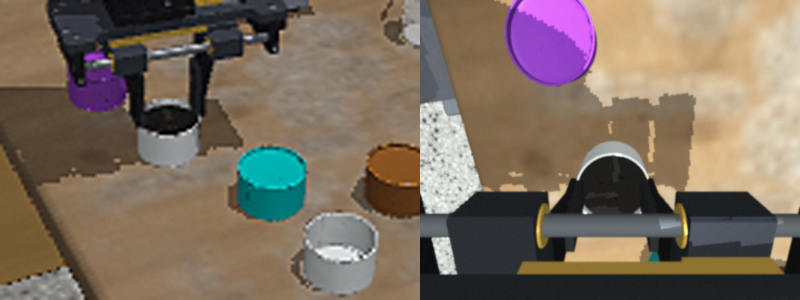

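The tin has squirted out from between the fingers: width is 45 mm with no grip, and it still stands upright at crop (168,135). I'll open, go up and measure again.

```bash
python3 -m handwheel '[[[0,0,0],[0,0,0],1],[[0,0,0],[0,0,0],1],[[0,0,0],[0,0,0],1],[[0,0,-60],[0,0,0],1],[[0,0,-105],[0,0,0],1]]'|head -2
python3 -m handwheel '[[[0,0,0],[0,0,0],1],[[0,0,0],[0,0,0],1],[[0,0,0],[0,0,0],1]]'|head -2
python3 - <<'E'
from h import *
look('dark',.028,'w5');st()
p,d=env.capture("wrist");c=env.camera_model("wrist");R=np.array(c["R"]);t=np.array(c["t"])
for u in (262,277,292):
  print([ (v,*np.round(R.T@(np.array([(u-c["cx"])/c["fx"]*d[v,u],(v-c["cy"])/c["fy"]*d[v,u],d[v,u]])-t),3)) for v in range(170,250,12)])
E
```

```text
clock: 10.98
tcp_pos: [0.4228, -0.191, 0.1204]
clock: 11.35
tcp_pos: [0.4217, -0.1903, 0.1175]
dark [285.3 206.3] ell [ 0.4245 -0.1896  0.028 ] circ 0.4243 -0.1899 d 0.0514
speed 0.003929417251201238
t 11.4 tcp [ 0.4217 -0.1904  0.1176] F [-0.2 -0.2 -0.4] w 0.0867 q7 0.21
[(170, np.float64(0.408), np.float64(-0.164), np.float64(-0.002)), (182, np.float64(0.41), np.float64(-0.167), np.float64(0.034)), (194, np.float64(0.408), np.float64(-0.178), np.float64(0.027)), (206, np.float64(0.406), np.float64(-0.187), np.float64(0.028)), (218, np.float64(0.405), np.float64(-0.198), np.float64(0.026)), (230, np.float64(0.404), np.float64(-0.206), np.float64(0.03)), (242, np.float64(0.399), np.float64(-0.229), np.float64(-0.002))]
[(170, np.float64(0.421), np.float64(-0.163), np.float64(0.014)), (182, np.float64(0.433), np.float64(-0.11), np.float64(0.302)), (194, np.float64(0.419), np.float64(-0.179), np.float64(0.026)), (206, np.float64(0.418), np.float64(-0.189), np.float64(0.028)), (218, np.float64(0.417), np.float64(-0.199), np.float64(0.027)), (230, np.float64(0.415), np.float64(-0.21), np.float64(0.025)), (242, np.float64(0.412), np.float64(-0.231), np.float64(-0.002))]
[(170, np.float64(0.433), np.float64(-0.164), np.float64(0.016)), (182, np.float64(0.432), np.float64(-0.171), np.float64(0.027)), (194, np.float64(0.431), np.float64(-0.181), np.float64(0.026)), (206, np.float64(0.43), np.float64(-0.191), np.float64(0.026)), (218, np.float64(0.429), np.float64(-0.201), np.float64(0.026)), (230, np.float64(0.428), np.float64(-0.21), np.float64(0.028)), (242, np.float64(0.426), np.float64(-0.232), np.float64(-0.0))]
```

View pics/w5.png

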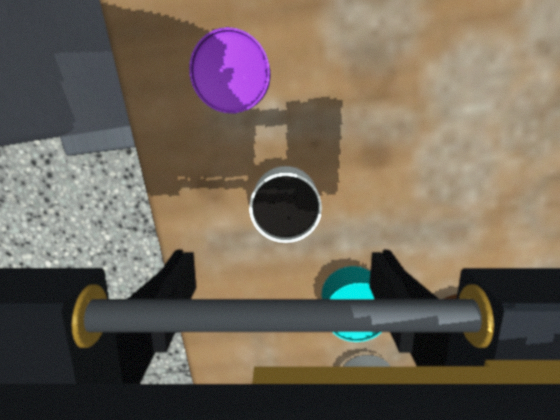

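The wrist view shows the black tin at (285,207), upright and exactly where it was before. I'll retry a little lower and watch the closing.

```bash
python3 -m handwheel '[[[0.8,2.5,50],[0,0,0],1],[[0.8,2.5,90],[0,0,0],1],[[0.8,2.5,107],[0,0,0],1],[[0.8,2.5,107],[0,0,0],1],[[0.8,2.5,107],[0,0,0],1]]' 20|head -2
for i in 1 2; do python3 -m handwheel '[[[0,0,0],[0,0,0],0.4],[[0,0,0],[0,0,0],0.4]]' 20 | grep -v rot; done
python3 - <<'E'
from h import *
p,d=env.capture("scene");w,_=env.capture("wrist")
cv2.imwrite("pics/c5.png",np.hstack([cv2.resize(p[220:300,220:320],(420,336),interpolation=2),cv2.resize(w,(380,336))]))
st()
E
```

```text
clock: 12.08
tcp_pos: [0.4265, -0.1906, 0.0131]
clock: 12.32
tcp_pos: [0.4262, -0.1902, 0.0128]
wrist_force: [0.9, -0.4, 0.0]
grip_width: 0.0743
grip_force: 0.0
clock: 12.58
tcp_pos: [0.4255, -0.1901, 0.012]
wrist_force: [0.3, 0.5, -0.3]
grip_width: 0.0549
grip_force: 0.0
t 12.68 tcp [ 0.4254 -0.1901  0.0119] F [-0.1 -0.2  1.2] w 0.0467 q7 0.37
```

```bash
for i in 1 2 3; do python3 -m handwheel '[[[0,0,0],[0,0,0],0.4]]' 20 | grep -v rot; done
```

```text
clock: 12.8
tcp_pos: [0.4255, -0.1902, 0.012]
wrist_force: [0.1, -0.2, 0.6]
grip_width: 0.0389
grip_force: 0.1
clock: 12.92
tcp_pos: [0.4254, -0.1902, 0.0119]
wrist_force: [0.4, 0.3, 0.6]
grip_width: 0.0359
grip_force: 0.1
clock: 13.05
tcp_pos: [0.4254, -0.1902, 0.0119]
wrist_force: [0.4, 0.7, 0.2]
grip_width: 0.0353
grip_force: 0.1
```

View pics/c5.png

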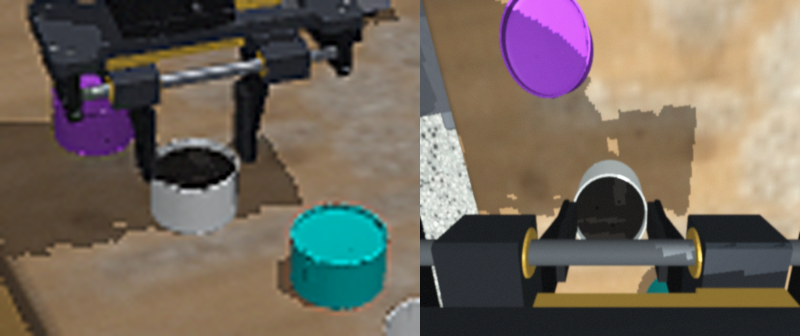

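```bash
python3 - <<'E'
from h import *
look('dark',.028,'w6');st()
for n in("scene","wrist"):
    p,d=env.capture(n);c=env.camera_model(n);R=np.array(c["R"]);t=np.array(c["t"])
    vv,uu=np.mgrid[0:420,0:560];P=np.stack([(uu-c["cx"])/c["fx"]*d,(vv-c["cy"])/c["fy"]*d,d],-1)
    W=(P-t)@R
    m=(d>0)&(abs(W[...,0]-.425)<.1)&(abs(W[...,1]+.19)<.08)&(W[...,2]>.004)&(W[...,2]<.06)
    H,S,V=cv2.split(cv2.cvtColor(p,cv2.COLOR_BGR2HSV))
    for nm,mm in(("grey",m&(S<60)&(V>90)),("dark",m&(V<60))):
        q=W[mm]
        if len(q): print(n,nm,len(q),"5-95%",np.round(np.percentile(q,[3,50,97],axis=0),3).tolist())
    np.save(f"W_{n}.npy",W)
    # finger pixels: height profile near z .045-.06
    f=(d>0)&(abs(W[...,0]-.425)<.1)&(abs(W[...,1]+.19)<.08)&(W[...,2]>.038)&(W[...,2]<.06)
    q=W[f]
    for side in(-1,1):
        k=q[(q[:,0]-.425)*side>0]
        if len(k): print(n,"finger",side,len(k),np.round(np.percentile(k,[3,50,97],axis=0),3).tolist())
E
```

```text
dark [289.2 317.7] ell [ 0.4257 -0.2209  0.028 ] circ 0.4258 -0.189 d 0.0597
speed 0.0005657077887800376
t 13.1 tcp [ 0.4254 -0.1901  0.0119] F [-0.1 -0.4  0.7] w 0.0351 q7 0.37
scene grey 219 5-95% [[0.396, -0.22, 0.006], [0.415, -0.214, 0.021], [0.442, -0.166, 0.034]]
scene dark 206 5-95% [[0.398, -0.206, 0.025], [0.429, -0.195, 0.028], [0.448, -0.169, 0.057]]
scene finger -1 34 [[0.397, -0.201, 0.039], [0.4, -0.197, 0.048], [0.405, -0.184, 0.058]]
scene finger 1 40 [[0.442, -0.208, 0.038], [0.443, -0.202, 0.05], [0.449, -0.189, 0.059]]
wrist grey 1779 5-95% [[0.403, -0.179, 0.005], [0.428, -0.165, 0.024], [0.449, -0.162, 0.035]]
wrist dark 6841 5-95% [[0.405, -0.208, 0.026], [0.426, -0.184, 0.027], [0.449, -0.169, 0.058]]
wrist finger -1 658 [[0.402, -0.193, 0.039], [0.407, -0.177, 0.05], [0.41, -0.175, 0.06]]
wrist finger 1 668 [[0.443, -0.197, 0.039], [0.447, -0.182, 0.05], [0.453, -0.181, 0.06]]
```

```bash
python3 -m handwheel '[[[0,0,-15],[0,0,0],0.4],[[0,0,-30],[0,0,0],0.4],[[0,0,-30],[0,0,0],0.4]]' | grep -v rot; python3 - <<'E'
from h import *
st()
for n in("scene","wrist"):
    p,d=env.capture(n);c=env.camera_model(n);R=np.array(c["R"]);t=np.array(c["t"])
    vv,uu=np.mgrid[0:420,0:560];P=np.stack([(uu-c["cx"])/c["fx"]*d,(vv-c["cy"])/c["fy"]*d,d],-1)
    W=(P-t)@R
    m=(d>0)&(abs(W[...,0]-.425)<.05)&(abs(W[...,1]+.19)<.05)&(W[...,2]>.004)&(W[...,2]<.1)
    H,S,V=cv2.split(cv2.cvtColor(p,cv2.COLOR_BGR2HSV))
    q=W[m&(S<60)&(V>100)]; print(n,"grey",len(q),np.round(np.percentile(q,[3,50,97],axis=0),3).tolist())
    for z0 in np.arange(.01,.1,.01):
        k=W[m&(V<60)&(W[...,2]>z0)&(W[...,2]<z0+.01)]
        if len(k): print(n,"dark z",round(z0,2),len(k),"x",np.round(np.percentile(k[:,0],[3,50,97]),3),"y",np.round(np.percentile(k[:,1],[3,50,97]),3))
E
```

```text
clock: 13.58
tcp_pos: [0.427, -0.1904, 0.0437]
wrist_force: [-0.4, 0.7, -0.1]
grip_width: 0.0349
grip_force: 0.0
t 13.57 tcp [ 0.427  -0.1904  0.0437] F [-0.4  0.7 -0.1] w 0.0349 q7 0.32
scene grey 231 [[0.396, -0.22, 0.006], [0.416, -0.213, 0.023], [0.448, -0.167, 0.035]]
scene dark z 0.01 1 x [0.447 0.447 0.447] y [-0.206 -0.206 -0.206]
scene dark z 0.02 146 x [0.403 0.426 0.447] y [-0.205 -0.187 -0.168]
scene dark z 0.03 3 x [0.398 0.411 0.448] y [-0.197 -0.192 -0.178]
scene dark z 0.06 9 x [0.402 0.442 0.449] y [-0.206 -0.198 -0.19 ]
scene dark z 0.07 34 x [0.399 0.407 0.449] y [-0.207 -0.2   -0.189]
scene dark z 0.08 34 x [0.4   0.443 0.449] y [-0.206 -0.199 -0.182]
scene dark z 0.09 35 x [0.398 0.444 0.452] y [-0.207 -0.2   -0.189]
wrist grey 1842 [[0.399, -0.216, 0.006], [0.427, -0.171, 0.028], [0.45, -0.162, 0.034]]
wrist dark z 0.02 5117 x [0.402 0.424 0.446] y [-0.212 -0.189 -0.169]
wrist dark z 0.06 182 x [0.403 0.41  0.452] y [-0.186 -0.181 -0.175]
wrist dark z 0.07 498 x [0.403 0.41  0.452] y [-0.195 -0.181 -0.175]
wrist dark z 0.08 611 x [0.403 0.443 0.453] y [-0.192 -0.181 -0.175]
wrist dark z 0.09 681 x [0.401 0.41  0.454] y [-0.188 -0.181 -0.175]
```

```bash
python3 - <<'E'
from h import *
for n in("scene","wrist"):
    p,d=env.capture(n);c=env.camera_model(n);R=np.array(c["R"]);t=np.array(c["t"])
    vv,uu=np.mgrid[0:420,0:560];P=np.stack([(uu-c["cx"])/c["fx"]*d,(vv-c["cy"])/c["fy"]*d,d],-1)
    W=(P-t)@R
    m=(d>0)&(abs(W[...,0]-.425)<.07)&(abs(W[...,1]+.19)<.07)
    print(n,np.histogram(W[m][:,2],bins=np.arange(.03,.1,.005)))
    # project the reported TCP and points behind it: colour seen
    s=env.get_state();T=np.array(s["tcp_pos"]);Y=np.array(s["ee_rot"])[:,1]
    for off in(-.024,.024):
        for h in(.004,.012,.020,.028,.04):
            X=T+Y*off+[0,0,h];q=R@X+t;u,v=c["fx"]*q[0]/q[2]+c["cx"],c["fy"]*q[1]/q[2]+c["cy"]
            if 0<=u<560 and 0<=v<420: print(off,h,int(u),int(v),p[int(v),int(u)],"depth-expected",round(float(d[int(v),int(u)]-q[2]),3))
E
```

```text
scene (array([67,  6,  0,  0,  0,  0,  4, 14, 17, 19, 15, 24, 14, 17]), array([0.03 , 0.035, 0.04 , 0.045, 0.05 , 0.055, 0.06 , 0.065, 0.07 ,
       0.075, 0.08 , 0.085, 0.09 , 0.095, 0.1  ]))
-0.024 0.004 257 255 [156 160 167] depth-expected 0.083
-0.024 0.012 257 253 [ 95 119 140] depth-expected 0.103
-0.024 0.02 257 250 [24 32 41] depth-expected -0.011
-0.024 0.028 257 248 [9 7 5] depth-expected -0.01
-0.024 0.04 256 244 [16 21 27] depth-expected -0.001
0.024 0.004 274 252 [112 131 149] depth-expected 0.087
0.024 0.012 274 250 [ 89 118 145] depth-expected 0.096
0.024 0.02 274 247 [24 22 20] depth-expected -0.018
0.024 0.028 274 245 [26 24 24] depth-expected -0.017
0.024 0.04 274 241 [30 28 28] depth-expected -0.012
wrist (array([785,  10,   0,   0,   0,   0,  45, 239, 271, 271, 301, 372, 369,
       326]), array([0.03 , 0.035, 0.04 , 0.045, 0.05 , 0.055, 0.06 , 0.065, 0.07 ,
       0.075, 0.08 , 0.085, 0.09 , 0.095, 0.1  ]))
-0.024 0.004 237 256 [23 23 22] depth-expected -0.026
-0.024 0.012 235 262 [24 23 21] depth-expected -0.023
-0.024 0.02 233 269 [24 23 23] depth-expected -0.022
-0.024 0.028 231 276 [25 22 22] depth-expected -0.022
-0.024 0.04 227 289 [25 22 22] depth-expected -0.022
0.024 0.004 325 256 [24 25 22] depth-expected -0.027
0.024 0.012 327 262 [27 26 25] depth-expected -0.025
0.024 0.02 328 269 [30 29 28] depth-expected -0.024
0.024 0.028 331 276 [26 24 22] depth-expected -0.021
0.024 0.04 334 289 [30 29 26] depth-expected -0.021
```

Depth shows the fingertips really end about 20 mm above the reported TCP, near z 0.063 against 0.044 reported. So the fingers closed just over the rim without touching the tin. From here I'll aim 19.5 mm lower in reported z.

```bash
python3 -m handwheel '[[[0,-2.5,-10],[0,0,0],1],[[0,-2.5,-10],[0,0,0],1],[[0,-2.5,-10],[0,0,0],1],[[0,-2.5,-10],[0,0,0],1],[[0,-2.5,-10],[0,0,0],1]]'|tail -2
python3 -m handwheel '[[[0,0,0],[0,0,0],1],[[0,0,25],[0,0,0],1],[[0,0,45],[0,0,0],1],[[0,0,55],[0,0,0],1],[[0,0,55],[0,0,0],1]]'|grep -v rot
python3 -c "
from h import *
go(.4243,-.1899,-.006)"
```

```text
grip_width: 0.0766
grip_force: 0.0
clock: 15.02
tcp_pos: [0.4224, -0.1899, -0.0035]
wrist_force: [0.0, -0.3, 0.1]
grip_width: 0.0869
grip_force: 0.0
shift [0.2 1.9 2.5] turn [-0.08  0.02  0.04]
```

```bash
python3 -m handwheel '[[[0,1.5,1],[0,0,0],0.4],[[0,1.5,1],[0,0,0],0.4],[[0,1.5,1],[0,0,0],0.4],[[0,1.5,1],[0,0,0],0.4],[[0,1.5,1],[0,0,0],0.4]]' 20|grep -v rot; python3 -c "
from h import *
st();go(.424,-.19,.13);go(.6212,.0035,.12)"
```

```text
clock: 15.65
tcp_pos: [0.4245, -0.19, -0.0039]
wrist_force: [-0.6, 0.4, 2.4]
grip_width: 0.0548
grip_force: 20.0
t 15.65 tcp [ 0.4245 -0.19   -0.0039] F [-0.6  0.4  2.4] w 0.0548 q7 0.4
shift [  -0.    -0.4 -133.9] turn [ 0.02 -0.02  0.05]
shift [ 216.5  171.1 -123.8] turn [ 0.02 -0.02  0.05]
```

```bash
python3 -m handwheel '[[[0,0,-60],[0,0,0],0.4],[[10,8,-120],[0,0,0],0.4],[[60,47,-124],[0,0,0],0.4],[[105,83,-124],[0,0,0],0.4],[[150,119,-124],[0,0,0],0.4]]' |head -2
python3 -m handwheel '[[[40,32,0],[0,0,0],0.4],[[59,47,0],[0,0,0],0.4],[[59,47,0],[0,0,0],0.4],[[59,47,0],[0,0,0],0.4],[[59,47,0],[0,0,0],0.4]]' |head -2
python3 -c "
from h import *
look('cork',.034,'w7');st();go(.6212,.0035,.045)"
```

```text
clock: 16.27
tcp_pos: [0.5624, -0.0542, 0.1201]
clock: 16.9
tcp_pos: [0.6143, -0.005, 0.1201]
speed 0.004886640529508911
t 16.95 tcp [ 0.6145 -0.0046  0.1202] F [ 0.4  0.2 -1.3] w 0.0548 q7 0.03
shift [ 8.9  5.6 75.2] turn [ 0.01 -0.03 -0.07]
```

```bash
python3 -m handwheel '[[[8,5.2,30],[0,0,0],0.4],[[8,5.2,60],[0,0,0],0.4],[[8,5.2,75],[0,0,0],0.4],[[8,5.2,75],[0,0,0],0.4],[[8,5.2,75],[0,0,0],0.4]]' |head -2
python3 -c "
from h import *
st();go(.621,.0038,.033)"
```

```text
clock: 17.58
tcp_pos: [0.6222, 0.0036, 0.0462]
t 17.57 tcp [0.6222 0.0036 0.0462] F [ 0.4 -0.2 -0.7] w 0.0544 q7 0.06
shift [ 0.  -1.2 13.2] turn [ 0.12 -0.03  0.02]
```

```bash
python3 -m handwheel '[[[0,-0.8,4],[0,0,0],0.4],[[0,-0.8,8],[0,0,0],0.4],[[0,-0.8,12],[0,0,0],0.4],[[0,-0.8,13],[0,0,0],0.4],[[0,-0.8,13],[0,0,0],0.4]]' |grep -v rot
python3 -c "
from h import *
st();go(.621,.0038,.031)"
```

```text
clock: 18.2
tcp_pos: [0.6204, 0.0041, 0.0318]
wrist_force: [0.5, -1.1, -2.0]
grip_width: 0.0547
grip_force: 20.0
t 18.2 tcp [0.6204 0.0041 0.0318] F [ 0.5 -1.1 -2. ] w 0.0547 q7 0.07
shift [-0.2  0.6  0.8] turn [-0.01  0.    0.04]
```

```bash
python3 -m handwheel '[[[0,0.4,1.2],[0,0,0],0.4],[[0,0.4,1.2],[0,0,0],0.4],[[0,0.4,1.2],[0,0,0],0.76],[[0,0.4,1.2],[0,0,0],0.76],[[0,0.4,1.2],[0,0,0],0.76]]' |grep -v rot
python3 -m handwheel '[[[0,0,0],[0,0,0],0.76],[[0,0,-30],[0,0,0],0.76],[[0,0,-80],[0,0,0],0.8],[[0,0,-120],[0,0,0],0.8],[[0,0,-120],[0,0,0],0.8]]'|head -2
python3 -c "
from h import *
st();go(.5,.26,.14,40);go(.443,.352,.12,60)"
```

```text
clock: 18.82
tcp_pos: [0.621, 0.004, 0.0309]
wrist_force: [-0.3, -0.0, -0.6]
grip_width: 0.0654
grip_force: 0.0
clock: 19.45
tcp_pos: [0.6234, 0.0037, 0.1547]
t 19.45 tcp [0.6234 0.0037 0.1547] F [-0.2  0.5  0.4] w 0.0696 q7 0.01
shift [ 238.9 -154.5   14.1] turn [  0.42   0.05 -47.16]
shift [ 323.  -222.7   33.8] turn [  0.42   0.13 -67.16]
```

```bash
python3 -c "
from h import *
c=env.camera_model('top')
a=ray(c,125.8,225.5,.055);b=ray(c,119.7,260,.067);print(a,b,np.degrees(np.arctan2(*(a-b)[1::-1])),np.linalg.norm((a-b)[:2]))
go(.50,.26,.154);go(.443,.354,.13)"
python3 -m handwheel '[[[250,-90,0],[0,0,0],0],[[250,-90,0],[0,0,0],0],[[250,-90,0],[0,0,0],0],[[250,-90,0],[0,0,0],0],[[250,-90,0],[0,0,0],0]]' 20|head -2
python3 -m handwheel '[[[0,0,0],[0,0,0],0],[[0,0,0],[0,0,0],0]]' |grep -v rot
python3 - <<'E'
from h import *
st();go(.443,.354,.11)
p,d=env.capture("top");cv2.imwrite("pics/top2.png",p);c=env.camera_model("top");R=np.array(c["R"]);t=np.array(c["t"])
H,S,V=cv2.split(cv2.cvtColor(p,cv2.COLOR_BGR2HSV))
n,l,s,ce=cv2.connectedComponentsWithStats((V<50).astype(np.uint8))
vv,uu=np.mgrid[0:420,0:560];W=(np.stack([(uu-c["cx"])/c["fx"]*d,(vv-c["cy"])/c["fy"]*d,d],-1)-t)@R
for i in range(1,n):
    if 100<s[i][4]<900 and 100<ce[i][0]<400 and 140<ce[i][1]<290: print(np.round(ce[i],1),s[i][2:],"W",np.round(np.median(W[l==i],0),4))
m=(H>22)&(H<34)&(S>150)&(V>120)
print("yel",m[200:290,90:160].sum())
E
```

```text
[0.5317267  0.34196591 0.055     ] [0.44315452 0.35470155 0.067     ] -8.182382042332984 0.08948310794859707
shift [ 2.389e+02 -1.544e+02  1.000e-01] turn [ 0.39 -0.12  0.04]
shift [ 325.  -222.9   23.8] turn [ 0.39 -0.12  0.04]
clock: 20.08
tcp_pos: [0.5595, 0.2697, 0.149]
clock: 20.32
tcp_pos: [0.5635, 0.2603, 0.1504]
wrist_force: [0.4, -0.7, -0.5]
grip_width: 0.0076
grip_force: 0.0
t 20.32 tcp [0.5635 0.2603 0.1504] F [ 0.4 -0.7 -0.5] w 0.0076 q7 -0.45
shift [  77.6 -131.5   40.2] turn [ 0.02  0.09 -0.15]
[226.4 177.9] [ 20  19 155] W [0.635  0.077  0.0648]
[256.2 179.8] [ 20  20 104] W [ 0.6238 -0.0034  0.0624]
[223.8 213.1] [ 21  19 175] W [0.5403 0.0898 0.0638]
yel 0
```

```bash
python3 -m handwheel '[[[78,-131,30],[0,0,0],0],[[78,-131,30],[0,0,0],0],[[78,-131,50],[0,0,0],0],[[78,-131,70],[0,0,0],0],[[78,-131,70],[0,0,0],0]]' 20|head -2
python3 - <<'E'
from h import *
st();go(.443,.354,.055)
np.set_printoptions(suppress=True)
for n in("scene","wrist"):
    p,d=env.capture(n);cv2.imwrite(f"pics/pad_{n}.png",p);c=env.camera_model(n);R=np.array(c["R"]);t=np.array(c["t"])
    H,S,V=cv2.split(cv2.cvtColor(p,cv2.COLOR_BGR2HSV))
    vv,uu=np.mgrid[0:420,0:560];W=(np.stack([(uu-c["cx"])/c["fx"]*d,(vv-c["cy"])/c["fy"]*d,d],-1)-t)@R
    near=(d>0)&(abs(W[...,0]-.47)<.12)&(abs(W[...,1]-.35)<.08)
    for nm,m in(("yel",(H>20)&(H<34)&(S>150)&(V>90)),("dark",(V<45)),("green",(H>45)&(H<80)&(S>100)),("red",((H<6)|(H>174))&(S>140))):
        q=W[m&near&(W[...,2]>.03)]
        if len(q)>3: print(n,nm,len(q),np.round(np.percentile(q,[5,50,95],axis=0),3).tolist())
    k=near&(abs(W[...,0]-.443)<.04)&(abs(W[...,1]-.354)<.03);print(n,np.histogram(W[k][:,2],bins=np.arange(.03,.13,.005))[0])
E
```

```text
clock: 21.0
tcp_pos: [0.4423, 0.3546, 0.0795]
t 21.0 tcp [0.4423 0.3546 0.0795] F [ 0.3 -1.   0.7] w 0.0005 q7 -0.73
shift [-0.4  0.8 24.5] turn [-0.08  0.16 -0.09]
scene yel 152 [[0.419, 0.323, 0.05], [0.48, 0.337, 0.058], [0.533, 0.359, 0.203]]
scene dark 1394 [[0.368, 0.306, 0.118], [0.435, 0.331, 0.24], [0.501, 0.37, 0.477]]
scene green 4 [[0.409, 0.385, 0.042], [0.417, 0.388, 0.048], [0.419, 0.391, 0.24]]
scene [ 5  9  0  1  1 23 29 48  3  0  0  0  0  0  6  6  8  4  9]
wrist yel 13593 [[0.408, 0.339, 0.053], [0.471, 0.377, 0.196], [0.533, 0.386, 0.204]]
wrist dark 36312 [[0.397, 0.358, 0.068], [0.444, 0.383, 0.208], [0.495, 0.397, 0.215]]
wrist green 38 [[0.367, 0.347, 0.045], [0.472, 0.363, 0.177], [0.524, 0.404, 0.18]]
wrist red 4 [[0.421, 0.404, 0.031], [0.422, 0.404, 0.035], [0.422, 0.404, 0.038]]
wrist [   0    0    0    0    0  855  838 3258  434    0    0    0    0    0
   40  160  174  221  236]
```

```bash
python3 -m handwheel '[[[0,0.5,10],[0,0,0],0],[[0,0.5,20],[0,0,0],0],[[0,0.5,26],[0,0,0],0],[[0,0.5,26],[0,0,0],0],[[0,0.5,26],[0,0,0],0]]' |grep -v rot
python3 -m handwheel '[[[0,0,3],[0,0,0],0],[[0,0,6],[0,0,0],0],[[0,0,6],[0,0,0],0],[[0,0,6],[0,0,0],0]]' |grep -v rot
```

```text
clock: 21.72
tcp_pos: [0.4431, 0.357, 0.0549]
wrist_force: [-0.4, -0.1, -0.3]
grip_width: 0.0006
grip_force: 0.0
clock: 22.22
tcp_pos: [0.4429, 0.357, 0.0487]
wrist_force: [0.2, -1.6, -0.6]
grip_width: 0.0001
grip_force: 0.0
```

```bash
for i in 1 2 3; do python3 -m handwheel '[[[-0.7,0,1.5],[0,0,0],0],[[-0.7,0,3],[0,0,0],0],[[-0.7,0,3],[0,0,0],0],[[-0.7,0,3],[0,0,0],0]]' |grep -E "clock|tcp|wrist"; done
```

```text
clock: 22.72
tcp_pos: [0.4429, 0.3562, 0.0459]
wrist_force: [-0.7, -0.5, 3.1]
clock: 23.22
tcp_pos: [0.4428, 0.3559, 0.0428]
wrist_force: [-1.5, 1.0, 3.2]
clock: 23.72
tcp_pos: [0.4428, 0.3552, 0.0399]
wrist_force: [-1.5, 3.3, 3.2]
```

```bash
python3 -m handwheel '[[[0,0,2],[0,0,0],0],[[0,0,3.5],[0,0,0],0],[[0,0,3.5],[0,0,0],0],[[0,0,3.5],[0,0,0],0]]' |grep -E "clock|tcp|wrist"
cat > pad.py <<'E'
from h import *
st()
for n in("scene","wrist"):
    p,d=env.capture(n);c=env.camera_model(n);R=np.array(c["R"]);t=np.array(c["t"])
    H,S,V=cv2.split(cv2.cvtColor(p,cv2.COLOR_BGR2HSV))
    vv,uu=np.mgrid[0:420,0:560];W=(np.stack([(uu-c["cx"])/c["fx"]*d,(vv-c["cy"])/c["fy"]*d,d],-1)-t)@R
    a=np.radians(-8.2);ex=np.array([np.cos(a),np.sin(a)]);ey=np.array([-ex[1],ex[0]])
    r=W[...,:2]-np.array([.4432,.3547]);X=r@ex;Y=r@ey;Z=W[...,2]
    near=(d>0)&(abs(Y)<.016)&(Z<.085)&(Z>.02)
    m=near&(H>20)&(H<34)&(S>150)&(V>90)&(X>.025)&(X<.075)
    if m.sum()>8:
        f=np.polyfit(X[m],Z[m],1);print(n,"yellow top: n",m.sum(),"slope",np.round(f[0],3),"z at pad",np.round(f[1],4),"z mid",np.round(np.median(Z[m]),4))
    k=near&(X<.02)&(X>-.02)&(V<60);print(n,"pad z",k.sum(),np.round(np.percentile(Z[k],[10,50,90]),4) if k.sum() else "")
    for nm,g in(("green",(H>45)&(H<85)&(S>90)),("red",((H<8)|(H>172))&(S>120))):
        g=g&(d>0)&(X<-.0)&(X>-.06)&(Y>.01)&(Y<.06)&(Z<.09)
        if g.sum(): print(n,nm,g.sum(),"z",np.round(np.percentile(Z[g],[5,95]),4),"px",int(uu[g].mean()),int(vv[g].mean()),vv[g].min(),vv[g].max())
E
python3 pad.py
```

```text
clock: 24.22
tcp_pos: [0.4426, 0.3549, 0.0363]
wrist_force: [-1.6, 2.3, 4.9]
t 24.23 tcp [0.4426 0.3549 0.0363] F [-1.6  2.3  4.9] w 0.0005 q7 -0.7
scene yellow top: n 55 slope -0.031 z at pad 0.053 z mid 0.0517
scene pad z 75 [0.0334 0.0601 0.0808]
scene green 3 z [0.0448 0.0557] px 200 171 171 173
scene red 6 z [0.0284 0.0388] px 200 175 174 177
wrist yellow top: n 3049 slope -0.043 z at pad 0.0542 z mid 0.052
wrist pad z 2352 [0.0575 0.0592 0.0791]
wrist green 26 z [0.0424 0.0515] px 225 177 176 180
wrist red 23 z [0.0205 0.0373] px 229 172 170 174
```

```bash
python3 -m handwheel '[[[0,0,2],[0,0,0],0],[[0,0,3.5],[0,0,0],0],[[0,0,3.5],[0,0,0],0],[[0,0,3.5],[0,0,0],0],[[0,0,3.5],[0,0,0],0]]' |grep -E "clock|tcp|wrist"
python3 pad.py
```

```text
clock: 24.95
tcp_pos: [0.4424, 0.3549, 0.0327]
wrist_force: [-2.6, 2.7, 5.1]
t 24.95 tcp [0.4424 0.3549 0.0327] F [-2.6  2.7  5.1] w 0.0005 q7 -0.7
scene yellow top: n 57 slope 0.008 z at pad 0.0498 z mid 0.0504
scene pad z 83 [0.0346 0.0586 0.0805]
scene green 2 z [0.0481 0.05  ] px 200 171 171 172
scene red 4 z [0.0278 0.0372] px 201 175 174 177
wrist yellow top: n 3044 slope -0.005 z at pad 0.0508 z mid 0.0505
wrist pad z 2485 [0.0542 0.0556 0.0792]
wrist green 23 z [0.041  0.0505] px 226 183 177 280
wrist red 16 z [0.0279 0.0363] px 228 173 172 175
```

```bash
python3 -m handwheel '[[[0,0,0],[0,0,0],0],[[0,0,0],[0,0,0],0],[[0,0,0],[0,0,0],0],[[0,0,0],[0,0,0],0],[[0,0,0],[0,0,0],0]]' |grep -E "clock|tcp|wrist"
python3 pad.py | grep yellow
python3 - <<'E'
from h import *
for n in("top","scene"):
    p,d=env.capture(n);c=env.camera_model(n);R=np.array(c["R"]);t=np.array(c["t"]);V=p.max(2)
    vv,uu=np.mgrid[0:420,0:560];W=(np.stack([(uu-c["cx"])/c["fx"]*d,(vv-c["cy"])/c["fy"]*d,d],-1)-t)@R
    for x,y in((.6312,.0775),(.621,.004),(.5421,.0905),(.532,.017)):
        k=(d>0)&(np.hypot(W[...,0]-x,W[...,1]-y)<.033)&(W[...,2]>.05)&(W[...,2]<.12)
        q=W[k];g=q[k[k]&(V[k]>90)];f=q[V[k]<60]
        print(n,x,y,"rim zmax",np.round(np.percentile(q[:,2],97),4) if len(q) else None,"fill",np.round(np.median(f,0),4) if len(f) else None,"zstd",round(f[:,2].std(),4) if len(f) else None)
E
```

```text
clock: 25.68
tcp_pos: [0.4424, 0.3549, 0.0326]
wrist_force: [-2.5, 1.8, 6.0]
scene yellow top: n 53 slope -0.017 z at pad 0.0509 z mid 0.0499
wrist yellow top: n 3042 slope -0.006 z at pad 0.0508 z mid 0.0505
top 0.6312 0.0775 rim zmax 0.0704 fill [0.632  0.0765 0.0643] zstd 0.0026
top 0.621 0.004 rim zmax 0.0685 fill [0.6221 0.0018 0.0617] zstd 0.0021
top 0.5421 0.0905 rim zmax 0.0697 fill [0.5422 0.0884 0.0636] zstd 0.0023
top 0.532 0.017 rim zmax 0.07 fill [0.5317 0.0145 0.0648] zstd 0.0022
scene 0.6312 0.0775 rim zmax 0.0693 fill [0.6331 0.0789 0.0639] zstd 0.0019
scene 0.621 0.004 rim zmax 0.0677 fill [0.6252 0.0092 0.0614] zstd 0.0013
scene 0.5421 0.0905 rim zmax 0.0684 fill [0.5447 0.0934 0.0631] zstd 0.0013
scene 0.532 0.017 rim zmax 0.0686 fill [0.5341 0.0188 0.0648] zstd 0.0014
```

All four tins are seated, with rims at about 69 mm. The paddle is level at half travel and holding at 6 N.

```bash
python3 -c "
from h import *
print(env.sign_off())"
```

```text
the job is handed in; nothing more can be done
None
```

Job handed in at about 26 s: both spare black tins measured as seated in the last two pockets, and the arm is still holding the paddle level at half travel with about 6 N.

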